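# Move the menu paddle to the spare folding hook

## Robot

A 7-joint arm with a two-finger parallel gripper is mounted at the origin on a cart in front of the work surface, level with it; the furniture and walls round the work are solid. World frame = base frame: x ahead of the robot, y to its left, z up, the work surface at z = 0. Lengths are in m, angles in rad, forces in N, time in s.
With the tool pointing down it reaches from about 0.4 to 0.85 m from the base axis. Payload 10.4 kg.
Tool frame: the origin (TCP) lies at the very end of the fingers, on their centre line; the grasp point (between the pads) lies 19 mm behind it (r.pinch_z is the distance from the TCP to the grasp point, in m); z points along the fingers, y is the line along which they close (so a half turn about z gives the same grasp; the last joint's range is limited). The gripper opens to 87 mm and grips with 3 to 60 N. Pads are 19 mm wide; open, the fingers measure 117 mm over their backs; the gripper's body (75 mm by 190 mm) begins 51 mm behind the grasp point.
Start: joints at [-1.316, 0.332, -0.065, 1.46, 0.022, 1.35, -0.088], TCP at [0.171, 0.601, 0.223] pointing down, gripper open.
Joint ranges: [-2.6, 2.6], [-0.5, 2.12], [-1.47, 1.34], [0.16, 2.42], [-1.27, 4.41], [0.06, 2.06], [-2.6, 2.6]. Speed limits (rad/s): [2.22, 2.22, 2.79, 2.79, 3.14, 3.14, 3.14].

## Interface

Orientations are given as a unit quaternion [x, y, z, w].
In Python, from bench import sensors, vision, r gives the robot as it stands.
- The arm moves only by the shell command python3 -m crank 'ROWS' [OPENING] [FORCE]. ROWS is JSON, a list of rows, each a list of 2 entries, a list of its own where there are three numbers: the shift along the tool's x, y, z normalised to -1 to 1, where 1 is 3 cm, then the turn about the tool's z normalised to -1 to 1, where 1 is 8 degrees. A call has 1 to 12 rows; each row shifts and turns the commanded pose from where the row before left it, along the tool's axes as they then stand; what a row does not reach is not made up. A row lasts 1/8 s, in which the tool goes at most 62.5 mm and 10.7 degrees, less where a joint would pass 70% of its speed; a pose out of reach is approached as far as the arm can. A call with a number of a shift or a turn outside -1 to 1 is refused whole. A call with a gripper value outside its range is refused whole. OPENING is the opening, from 0 (shut) to 1 (fully open), set as the call begins (- or left out, the last holds). The fingers move at their own pace and stop on an object; FORCE is the grip in N (left out, the last holds). Time passes only in rows, so rows that do not move let the fingers close. It gives the time, the measured TCP pose, the force, the opening and the grip force at its end, in the units of the state.
- sensors.read_state(): the state, without advancing time (a new reading comes with each control period).
- vision.camera(name): name is "side" or "top"; returns the picture (420x560x3 uint8, red, green, blue); there is no depth.
- vision.camera_model(name): a dict with "vertical_fov" (degrees; the focal length in pixels is half the picture's height over the tangent of half this angle, whatever the lens; pixels are square), "cx", "cy" (the principal point, pixels), "dist" ([k1, k2, p1, p2, k3] as OpenCV has them; the pictures are not rectified), "camera_from_world" (4x4, takes a point from world to camera coordinates). Camera axes: x right, y down, z forward; pixel columns grow to the right and rows downward; lengths in m; the calibration is good to about 2 mm. A picture is of the moment at which its call begins. camera_model takes no time and is no camera call.
- r.close_job(): hands the job in; it is judged then, once.
The state is a dict: "time": time; "joint_positions": joint angles; "joint_vel": joint speeds; "joint_torque": joint torques, N m; "ee_pos": TCP position; "eef_rot": TCP orientation; "ft_force": force on the tool from outside, world axes, zero at the start; "torque": the same for the moment, N m; "width": finger opening in m; "grip_force": force on a finger pad.
Only numpy, scipy, OpenCV 4.12 (cv2) and the standard library are available. Lean on these libraries where they do the work, as an engineer would, in place of code of your own. Each camera call takes 0.05 s, during which the arm holds its last target. There are 200 camera calls.

## Task

Move the wooden menu paddle to the spare folding hook on the board: fold the spare hook all the way down, hang the paddle on it by its hole, then fold the emptied hook up flat against the board. Carry the paddle straight over without dropping it or setting it down, and leave the other things where they stand.

Things in the scene. Friction and masses are not known exactly. Their poses are not given: they have to be found in the camera images.
- hook_a_arm (a joint): hinge of the folding hook that carries the paddle at the start (left or right varies). 0 = folded up flat, rod upright, parallel to the board; 1.3 rad = fully down at its stop, rod pointing out from the board and rising 15 degrees towards its ball. Starts fully down. Stiff (1 N at the ball), stays where left
- hook_b_arm (a joint): hinge of the spare, empty hook: same make and same values, starts folded up (0 to 0.2 rad). A hook is a steel rod of 4 mm radius, 70 mm from hinge axis to the centre of the 20 mm ball at its end
- hook_a_hinge (a point): middle of the first hook's horizontal hinge axis; fixed, 24 mm in front of the board's face, 160 mm above the stand's top. x points into the board, y along the board to the left, z up (its yaw is the board's yaw). At hook angle q the ball's centre is 70 mm*sin(q) in front of it (-x) and 70 mm*cos(q) above it
- hook_b_hinge (a point): the same point and axes for the spare hook. The hooks are 0.18 to 0.22 m apart. Each bracket (34 mm wide) ends 7 mm in front of its hinge axis
- hook_a_ball (a point): centre of the 20 mm ball at the end of the first hook, its handle: it can be pinched from its two sides (along the board's y) and turns freely between the fingers
- hook_b_ball (a point): centre of the same ball on the spare hook. Folded flat it stands 24 mm in front of the board's face, 230 mm above the stand's top. The board is 400 mm wide and 349 mm high; its cap (underside at 335 mm) projects 25 mm over its face, so the hand must come in tilted back from the board, some 25 to 40 degrees
- paddle_grip (a point): middle of the paddle's handle (38 mm wide along y, 10 mm thick along x, 56 mm high), 63 mm above the hole's centre, 28 mm above the blade's shoulders. z up along the handle, x through the thickness towards the board as it hangs. The blade is 90 mm wide, 145 mm high, 10 mm thick, parallel to the board. Pale wood, 0.13 to 0.25 kg
- paddle_hole (a point): centre of the 40 mm hole in the paddle's blade, 35 mm below the blade's shoulders, 110 mm above its lower end. The hook's rod and ball pass through it; as the paddle hangs, the hole's upper edge rests on the rod, so the hole's centre is about 15 mm below the rod's axis there
- paddle: the whole wooden menu paddle; origin at the hole's centre, axes as for paddle_grip. It hangs with its lower end some 6 degrees towards or away from the board. To free it: lift it about 15 mm, so that the rod's axis runs through the hole's centre, then draw it out along the rod past the ball
- wine: bystander: wine bottle, 74 mm across, 299 high, at the left rear corner; origin at the centre of its underside
- mill: bystander: tall white pepper mill, 77 mm across, 448 high, at the right rear corner; origin at the centre of its underside
- bitters: bystander: small dasher bottle, 47 mm across, 138 high, at the left side; origin at the centre of its underside
- bowls: bystander: stack of white bowls, 157 mm across, 128 high, at the right side; origin at the centre of its underside
- stopper: bystander: black bottle stopper, 33 mm across, 48 high, at the foot of the board between the hooks; origin at the centre of its underside
- cellar: bystander: round wooden salt cellar, 70 mm across, 67 high, near the front edge; origin at the centre of its underside
- pad: bystander: order pad, 125 x 75 x 12 mm, lying near the front edge; origin at the centre of its underside
- matches: bystander: matchbox, 46 x 78 x 18 mm, lying at the left; origin at the centre of its underside
Mind the look-alikes: they are no part of the job. Several things have the shape of the paddle; the one meant has the colours described above.

How it is judged:
By the outcome, as a careful person would: the job done as asked, in the order asked, and still so for the second after the job is handed in, with the robot touching nothing.
It also fails if it takes over 72 s, if anything falls off the work surface, if the arm or the gripper's body presses on something with over 40 N, if the wrist force passes 120 N, or if a joint passes its speed limit or range.

## Working session

There is one attempt and no reset: what is moved stays moved. The work goes in short steps, Python scripts to look and compute and a shell command to move; the robot and the scene stay as the last step left them, time stands still between calls to the robot, and variables do not carry over. Pictures are saved under pics/ and viewed, at most 10 in all, crops included, and the job is handed in when it is done.

```bash
mkdir -p pics; ls; python3 - <<'E'
from bench import sensors, vision, r
import cv2,numpy as np
for n in("side","top"):
    im=vision.camera(n); cv2.imwrite(f"pics/{n}0.png",im[:,:,::-1])
    m=vision.camera_model(n); print(n,m)
s=sensors.read_state();print({k:np.round(v,3) for k,v in s.items()}, r.pinch_z)
E
```

```text
pics
side {'vertical_fov': 48.28978240628553, 'cx': 281.5569107300682, 'cy': 211.43698479193213, 'dist': array([0.02736586, 0.        , 0.        , 0.        , 0.        ]), 'camera_from_world': array([[-0.07683843, -0.99690224, -0.01678646,  0.03673212],
       [-0.55182327,  0.05654343, -0.83204202,  0.44791726],
       [ 0.83041372, -0.05466964, -0.55445856,  0.87285296],
       [ 0.        ,  0.        ,  0.        ,  1.        ]])}
top {'vertical_fov': 46.902858650536736, 'cx': 284.9646798367645, 'cy': 212.19038954392457, 'dist': array([0.01311676, 0.        , 0.        , 0.        , 0.        ]), 'camera_from_world': array([[ 0.0128296 , -0.99991664, -0.00145751, -0.01691599],
       [-0.98852753, -0.01246406, -0.15052564,  0.57972287],
       [ 0.15049492,  0.00337197, -0.98860503,  1.21588769],
       [ 0.        ,  0.        ,  0.        ,  1.        ]])}
{'time': np.float64(0.1), 'joint_positions': array([-1.316,  0.333, -0.065,  1.461,  0.022,  1.35 , -0.088]), 'joint_vel': array([-0.002, -0.003, -0.001, -0.004,  0.001, -0.001,  0.001]), 'joint_torque': array([ 1.0000e-03, -6.2454e+01,  2.4000e-02, -3.9072e+01, -6.1000e-02,
        3.6000e-02,  0.0000e+00]), 'ee_pos': array([0.171, 0.601, 0.222]), 'eef_rot': array([ 0.138,  0.99 , -0.001, -0.   ]), 'ft_force': array([ 0.457, -0.878,  0.872]), 'torque': array([-0.023,  0.007, -0.017]), 'grip_force': np.float64(0.0), 'width': np.float64(0.087)} 0.0187
```

View pics/side0.png

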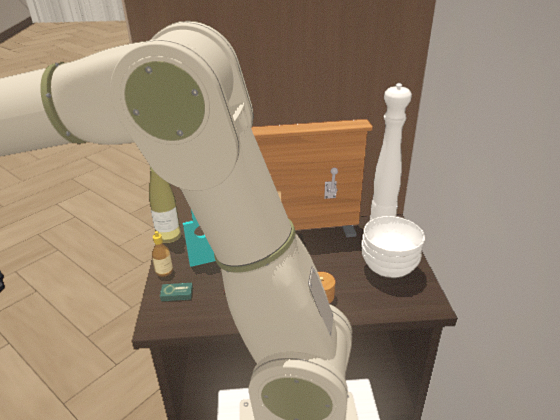

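View pics/top0.png

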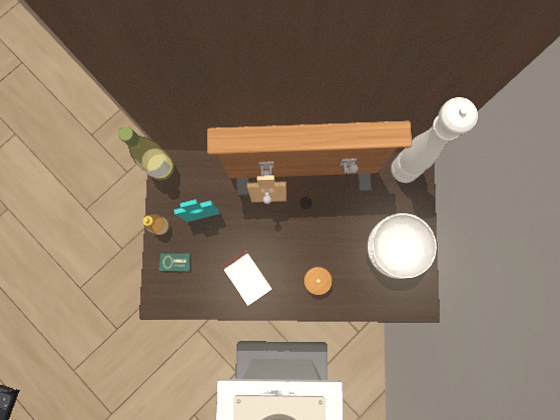

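Candidates for the paddle: pale wood one hanging at top (267,188); teal look-alike at top (197,210)/side (200,240). Pale wood fits, on the left hook; the spare hook is at top (348,165)/side (332,187). I'll check both in a close crop.

```bash
python3 - <<'E'
import cv2,numpy as np
t=cv2.imread("pics/top0.png");s=cv2.imread("pics/side0.png")
a=cv2.resize(t[120:215,205:415],None,fx=3.8,fy=3.8,interpolation=cv2.INTER_CUBIC)
b=cv2.resize(s[110:250,245:385],None,fx=1.7,fy=1.7,interpolation=cv2.INTER_CUBIC)
c=np.zeros((600,798,3),np.uint8);c[:361]=a;c[361:361+238,:238]=b
cv2.imwrite("pics/crop0.png",c)
E
cat >h.py <<'E'
import cv2,numpy as np
from bench import vision,sensors
from scipy.spatial.transform import Rotation as R
def cam(n):
    m=vision.camera_model(n);f=210/np.tan(np.radians(m["vertical_fov"]/2))
    return np.array([[f,0,m["cx"]],[0,f,m["cy"]],[0,0,1]]),np.array(m["dist"]),np.array(m["camera_from_world"])
def ray(n,uv):
    K,d,T=cam(n);p=cv2.undistortPoints(np.array([[uv]],float),K,d)[0,0]
    D=T[:3,:3].T@[p[0],p[1],1];return -T[:3,:3].T@T[:3,3],D/np.linalg.norm(D)
def onz(n,uv,z):
    o,D=ray(n,uv);return o+D*(z-o[2])/D[2]
def tri(a,b):
    (o,d),(p,e)=ray("top",a),ray("side",b)
    k=np.linalg.lstsq(np.c_[d,-e],p-o,rcond=None)[0]
    P,Q=o+k[0]*d,p+k[1]*e;return (P+Q)/2,np.linalg.norm(P-Q)
def proj(n,P):
    K,d,T=cam(n);return cv2.projectPoints(np.array([P],float),cv2.Rodrigues(T[:3,:3])[0],T[:3,3],K,d)[0][0,0]
E
```

```text
(no output)
```

View pics/crop0.png

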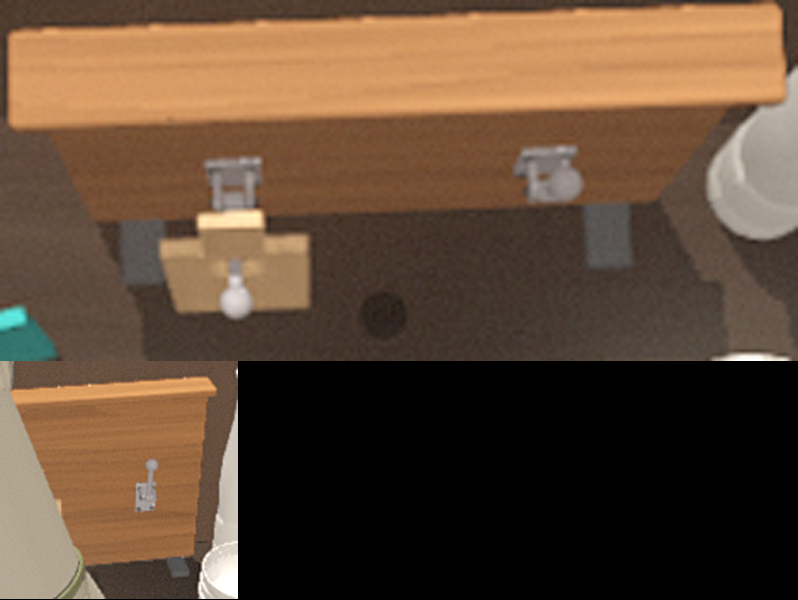

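```bash
python3 - <<'E'
from h import *
t=lambda x,y:((x+.5)/3.8-.5+205,(y+.5)/3.8-.5+120)
s=lambda x,y:((x+.5)/1.7-.5+245,(y-361+.5)/1.7-.5+110)
l,rr=onz("top",t(10,128),.335),onz("top",t(782,103),.335);print("cap",l,rr,np.linalg.norm(l-rr))
l2,r2=onz("top",t(92,220),.0),onz("top",t(660,201),.0);print("foot edge",l2,r2,np.linalg.norm(l2-r2))
d=rr-l;y=np.degrees(np.arctan2(d[0],-d[1]));print("yaw cap",y)
d=r2-l2;print("yaw foot",np.degrees(np.arctan2(d[0],-d[1])))
print("ballA",onz("top",t(236,300),.1787)); print("ballB z.23",onz("top",t(566,183),.23))
print("ballB tri",tri(t(566,183),s(151,464)))
print("bracketA",onz("top",t(233,162),.185),"B",onz("top",t(548,152),.185))
P=onz("top",t(236,214),.16);print("padl top front", [onz("top",t(*p),.24) for p in((199,228),(264,222))])
E
```

```text
cap [0.6545256  0.14881771 0.335     ] [ 0.67336372 -0.26381425  0.335     ] 0.4130617539836179
foot edge [0.68012969 0.14467111 0.        ] [ 0.69912483 -0.26241125  0.        ] 0.40752528657017034
yaw cap 2.6139414445517177
yaw foot 2.6715786074785224
ballA [0.59091652 0.03288988 0.1787    ]
ballB z.23 [ 0.6542469  -0.16280173  0.23      ]
ballB tri (array([ 0.6542925 , -0.16241315,  0.2299867 ]), np.float64(0.0007808027494325166))
bracketA [0.6762132  0.03606945 0.185     ] B [ 0.68494722 -0.15819334  0.185     ]
padl top front [array([0.622201  , 0.05266706, 0.24      ]), array([0.62625297, 0.01483679, 0.24      ])]
```

The crop confirms it: pale-wood paddle on the left hook (ball at top ≈(267,199)), and the spare hook on the right, nearly folded (ball at top ≈(354,168), side ≈(333.5,170)). Hinge a ≈(.660,.036,.16), hinge b ≈(.669,-.161,.16), board yaw ≈2.6°.

Moves only turn about the tool's z, so I need to find out whether the wrist limit gives a tilt when the arm goes high in front. I'll swing forward first.

```bash
cat >>h.py <<'E'
def st(target=None):
    s=sensors.read_state();q=R.from_quat(s["eef_rot"]);M=q.as_matrix()
    print("t %.2f"%s["time"],"tcp",np.round(s["ee_pos"],4),"pinch",np.round(s["ee_pos"]-.0187*M[:,2],4),"w %.4f gf %.1f"%(s["width"],s["grip_force"]),"F",np.round(s["ft_force"],1))
    print(" toolx",np.round(M[:,0],3),"y",np.round(M[:,1],3),"z",np.round(M[:,2],3),"q",np.round(s["joint_positions"],2))
    if target is not None:
        d=np.array(target)-(s["ee_pos"]-.0187*M[:,2]);print(" units(3cm) tool",np.round(M.T@d/.03,2),"dist",np.linalg.norm(d).round(4))
    return s,M
E
python3 - <<'E'
from h import *
st((.42,-.03,.45))
t=lambda x,y:((x+.5)/3.8-.5+205,(y+.5)/3.8-.5+120)
print("mill",onz("top",t(755,195),0.03),"edgeL",onz("top",t(708,185),0.03),"stopper",onz("top",t(383,315),.048))
print("padl bottom",[onz("top",t(*p),.045) for p in((176,311),(310,306))])
print("shoulder front",[onz("top",t(*p),.19) for p in((161,241),(309,236))])
E
python3 -m crank '[[[0,0,-1],0],[[0,0,-1],0],[[0,0,-1],0],[[0,0,-1],0],[[0,0,-1],0],[[0,0,-1],0],[[0,-1,0],0],[[0,-1,0],0]]' 1 20
```

```text
t 0.10 tcp [0.1713 0.6007 0.2218] pinch [0.1713 0.6007 0.2405] w 0.0869 gf 0.0 F [ 0.5 -0.9  0.9]
 toolx [-0.962  0.274 -0.   ] y [ 0.274  0.962 -0.001] z [-0.    -0.001 -1.   ] q [-1.32  0.33 -0.06  1.46  0.02  1.35 -0.09]
 units(3cm) tool [-13.74 -17.95  -6.96] dist 0.7096
mill [ 0.69704336 -0.32315952  0.03      ] edgeL [ 0.70383928 -0.29042609  0.03      ] stopper [ 0.60536065 -0.06243912  0.048     ]
padl bottom [array([0.6068782 , 0.07955684, 0.045     ]), array([ 0.61152181, -0.01238845,  0.045     ])]
shoulder front [array([0.624856  , 0.07883986, 0.19      ]), array([ 0.62910627, -0.0114016 ,  0.19      ])]
time: 1.1
ee_pos: [0.1547, 0.5428, 0.4021]
eef_rot: [0.138, 0.99, -0.0, -0.0]
ft_force: [0.3, -0.2, 0.1]
width: 0.0865
grip_force: 0.0
```

```bash
python3 -m crank '[[[-1,-1,0],0],[[-1,-1,0],0],[[-1,-1,0],0],[[-1,-1,0],0],[[-1,-1,0],0],[[-1,-1,0],0],[[-1,-1,0],0],[[-1,-1,0],0],[[-1,-1,0],0],[[-1,-1,0],0],[[-1,-1,0],0],[[-1,-1,0],0]]'
python3 -m crank '[[[-1,-1,0],0],[[0,-1,0],0],[[0,-1,0],0],[[0,-1,-0.5],0],[[0,0,-1],-1],[[0,0,-1],-1],[[0,0,-1],-0.3],[[0,0,-1],0],[[0,0,-1],0],[[0,0,-1],0]]'
python3 -c "
from h import *
st((.42,-.03,.45))"
```

```text
time: 2.6
ee_pos: [0.4028, 0.097, 0.4024]
eef_rot: [0.138, 0.99, 0.0, -0.0]
ft_force: [0.1, 1.0, 0.0]
width: 0.0869
grip_force: 0.0
time: 3.85
ee_pos: [0.3942, -0.0232, 0.579]
eef_rot: [-0.022, 1.0, -0.003, 0.009]
ft_force: [-0.4, 0.7, -0.0]
width: 0.0871
grip_force: 0.0
t 3.85 tcp [ 0.3942 -0.0232  0.579 ] pinch [ 0.3938 -0.023   0.5977] w 0.0871 gf 0.0 F [-0.4  0.7 -0. ]
 toolx [-0.999 -0.044 -0.017] y [-0.044  0.999 -0.007] z [ 0.017 -0.007 -1.   ] q [-0.72 -0.17  0.52  1.22  0.11  2.05  1.46]
 units(3cm) tool [-0.78 -0.23  4.94] dist 0.1501
```

The wrist is at its limit and a tilt is starting. I'll continue up.

```bash
python3 -m crank '[[[0,0,-1],0],[[0,0,-1],0],[[0,0,-1],0],[[0,0,-1],0]]'
python3 -c "
from h import *
st((.42,-.03,.45))"
```

```text
time: 4.35
ee_pos: [0.3815, -0.0233, 0.6047]
eef_rot: [-0.018, 0.999, -0.014, 0.03]
ft_force: [-1.1, -0.3, 1.0]
width: 0.0872
grip_force: 0.0
t 4.35 tcp [ 0.3815 -0.0233  0.6047] pinch [ 0.3804 -0.0228  0.6234] w 0.0872 gf 0.0 F [-1.1 -0.3  1. ]
 toolx [-0.998 -0.037 -0.059] y [-0.035  0.999 -0.029] z [ 0.06  -0.026 -0.998] q [ 0.06 -0.13 -0.12  1.16  0.02  2.05  1.56]
 units(3cm) tool [-0.97 -0.12  5.85] dist 0.178
```

```bash
python3 -m crank '[[[0,0,-1],0],[[0,0,-1],0],[[0,0,-1],0],[[0,0,-1],0],[[0,0,-1],0],[[0,0,-1],0],[[0,0,-1],0],[[0,0,-1],0]]'
python3 -c "
from h import *
st((.42,-.03,.45))"; python3 -m crank '[[[0,0,1],0],[[0,0,1],0]]'
```

```text
time: 5.35
ee_pos: [0.3723, -0.022, 0.675]
eef_rot: [-0.019, 0.994, -0.02, 0.106]
ft_force: [0.2, 0.2, 0.4]
width: 0.0869
grip_force: 0.0
t 5.35 tcp [ 0.3723 -0.022   0.675 ] pinch [ 0.3683 -0.0213  0.6933] w 0.0869 gf 0.0 F [0.2 0.2 0.4]
 toolx [-0.977 -0.042 -0.21 ] y [-0.033  0.998 -0.044] z [ 0.211 -0.036 -0.977] q [ 0.73 -0.17 -0.6   1.01 -0.1   2.06  1.68]
 units(3cm) tool [0.03 0.01 8.3 ] dist 0.2489
time: 5.6
ee_pos: [0.3852, -0.0244, 0.6155]
eef_rot: [-0.019, 0.994, -0.02, 0.106]
ft_force: [-0.1, 0.1, 0.1]
width: 0.087
grip_force: 0.0
```

The tilt is kept (12°). More of the same.

```bash
python3 -m crank '[[[0,0,-1],0],[[0,0,-1],0],[[0,0,-1],0],[[0,0,-1],0],[[0,0,-1],0],[[0,0,-1],0],[[0,0,-1],0],[[0,0,-1],0],[[0,0,-1],0],[[0,0,-1],0]]'
python3 -c "
from h import *
st((.42,-.03,.45))"
```

```text
time: 6.85
ee_pos: [0.337, -0.0186, 0.7536]
eef_rot: [-0.018, 0.979, -0.029, 0.199]
ft_force: [-0.2, 0.4, -0.1]
width: 0.0871
grip_force: 0.0
t 6.85 tcp [ 0.337  -0.0186  0.7536] pinch [ 0.3297 -0.0177  0.7708] w 0.0871 gf 0.0 F [-0.2  0.4 -0.1]
 toolx [-0.92  -0.048 -0.389] y [-0.025  0.998 -0.065] z [ 0.391 -0.05  -0.919] q [ 0.56 -0.25 -0.4   0.9  -0.12  2.06  1.69]
 units(3cm) tool [ 1.41  0.21 11.02] dist 0.3335
```

```bash
python3 -m crank '[[[0,1,0.5],0],[[0,1,0.5],0],[[0,1,0.5],0],[[0,1,0.5],0],[[0,1,0],0],[[0,1,0],0],[[0,0,-1],0],[[0,0,-1],0],[[0,0,-1],0],[[0,0,-1],0],[[0,0,-1],0],[[0,0,-1],0]]'
python3 -c "
from h import *
st((.42,-.03,.45))"
```

```text
time: 8.35
ee_pos: [0.3459, 0.1957, 0.7885]
eef_rot: [-0.037, 0.965, -0.034, 0.257]
ft_force: [-0.2, -0.3, 0.2]
width: 0.0871
grip_force: 0.0
t 8.35 tcp [0.3459 0.1957 0.7885] pinch [0.3366 0.1965 0.8047] w 0.0871 gf 0.0 F [-0.2 -0.3  0.2]
 toolx [-0.866 -0.088 -0.493] y [-0.054  0.995 -0.084] z [ 0.498 -0.046 -0.866] q [ 0.89 -0.2  -1.27  0.68  0.07  2.06  1.26]
 units(3cm) tool [ 4.08 -6.68 11.97] dist 0.4291
```

```bash
python3 -m crank '[[[0,-1,1],0.6],[[0,-1,1],0],[[0,-1,1],0],[[0,-1,1],0],[[0,-1,1],0],[[0,-1,1],0],[[0,-1,1],0],[[0,-1,1],0]]' 0.6
python3 -c "
from h import *
st((.604,-.157,.316))"
```

```text
time: 9.35
ee_pos: [0.4622, -0.0455, 0.6027]
eef_rot: [-0.009, 0.966, -0.029, 0.258]
ft_force: [0.4, -0.6, 0.1]
width: 0.0523
grip_force: 0.0
t 9.35 tcp [ 0.4622 -0.0455  0.6027] pinch [ 0.4528 -0.0445  0.6188] w 0.0523 gf 0.0 F [ 0.4 -0.6  0.1]
 toolx [-0.867 -0.032 -0.497] y [-0.003  0.998 -0.06 ] z [ 0.498 -0.05  -0.866] q [ 0.53 -0.34 -0.35  1.42 -0.15  1.52  1.73]
 units(3cm) tool [ 0.77 -3.15 11.44] dist 0.3567
```

```bash
python3 -m crank '[[[0.1,-0.3,1],0],[[0.1,-0.3,1],0],[[0.1,-0.3,1],0],[[0.1,-0.3,1],0],[[0.1,-0.3,1],0],[[0.1,-0.3,1],0],[[0.1,-0.3,1],0],[[0,-0.3,1],0],[[0,-0.3,1],0],[[0,-0.3,1],0],[[0,-0.15,1],0],[[0,0,0],0]]'
python3 - <<'E'
from h import *
s,M=st((.654,-.1625,.229))
for n in("side","top"):
    im=vision.camera(n)[:,:,::-1]; cv2.imwrite(f"pics/{n}1.png",im)
    print(n,"pinch px",proj(n,s["ee_pos"]-.0187*M[:,2]),"ballb",proj(n,(.654,-.1625,.229)))
a,b=cv2.imread("pics/side1.png"),cv2.imread("pics/top1.png")
cv2.imwrite("pics/c1.png",np.vstack([cv2.resize(a[120:270,180:400],None,fx=2,fy=2,interpolation=2),cv2.resize(b[110:260,220:440],None,fx=2,fy=2,interpolation=2)]))
E
```

```text
time: 10.85
ee_pos: [0.6076, -0.1562, 0.31]
eef_rot: [-0.009, 0.966, -0.028, 0.255]
ft_force: [-0.0, 0.2, 0.9]
width: 0.0525
grip_force: 0.0
t 10.85 tcp [ 0.6076 -0.1562  0.31  ] pinch [ 0.5984 -0.1552  0.3262] w 0.0525 gf 0.0 F [-0.   0.2  0.9]
 toolx [-0.869 -0.031 -0.493] y [-0.003  0.998 -0.058] z [ 0.494 -0.049 -0.868] q [ 0.54 -0.05 -0.32  1.8  -0.1   0.87  1.85]
 units(3cm) tool [-0.01 -0.06  3.74] dist 0.1122
side pinch px [336.39510765 147.81225358] ballb [333.79207717 170.73404642]
top pinch px [356.65480491 183.13341711] ballb [353.38354469 168.00254056]
```

View pics/c1.png

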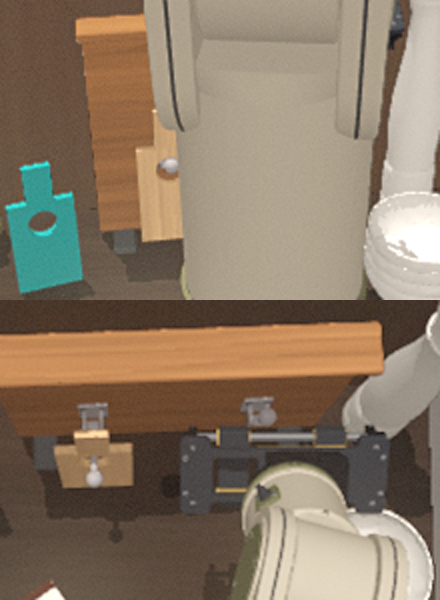

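Top picture: gripper centred in front of the spare hook; its ball is at (352,168), well between the fingers' line, mill and bowls clear. Side picture: ball a is at (264,202), paddle pale and hanging; teal look-alike at (201,233). Now the approach and pinch.

```bash
python3 -m crank '[[[0,0,0.7],0],[[0,0,0.7],0],[[0,0,0.7],0],[[0,0,0.6],0],[[0,-0.05,0.5],0],[[0,0,0.5],0],[[0,0,0],0]]'
python3 -c "
from h import *
st((.654,-.1625,.229)); print(tri((267.1,198.9),(264,202.3)))"
python3 -m crank '[[[0,0,0],0],[[0,0,0],0],[[0,0,0],0],[[0,0,0],0]]' 0 12
```

```text
time: 11.82
ee_pos: [0.6633, -0.163, 0.2152]
eef_rot: [-0.009, 0.966, -0.028, 0.256]
ft_force: [-0.2, -0.4, 0.5]
width: 0.0523
grip_force: 0.0
t 11.82 tcp [ 0.6633 -0.163   0.2152] pinch [ 0.654  -0.162   0.2314] w 0.0523 gf 0.0 F [-0.2 -0.4  0.5]
 toolx [-0.868 -0.032 -0.495] y [-0.003  0.998 -0.059] z [ 0.496 -0.05  -0.867] q [ 0.51  0.14 -0.33  1.82 -0.    0.67  1.78]
 units(3cm) tool [ 0.04 -0.01  0.07] dist 0.0024
(array([0.5902864 , 0.03390258, 0.1786974 ]), np.float64(0.003748271078890015))
time: 12.32
ee_pos: [0.6635, -0.1631, 0.2168]
eef_rot: [-0.009, 0.966, -0.029, 0.257]
ft_force: [-0.4, 6.1, 1.4]
width: 0.0202
grip_force: 3.9
```

The ball is pinched (20 mm). Now I'll fold the hook down along its arc.

```bash
python3 -m crank '[[[0.32,0,-0.05],0],[[0.32,0,-0.05],0],[[0.34,0,0.05],0],[[0.34,0,0.05],0],[[0.32,0,0.15],0],[[0.32,0,0.15],0],[[0.22,0,0.2],0],[[0.22,0,0.2],0],[[0,0,0.1],0],[[0,0,0],0]]'
python3 -c "
from h import *
st((.6014,-.164,.1787))"
```

```text
time: 13.58
ee_pos: [0.6117, -0.1657, 0.1586]
eef_rot: [-0.01, 0.966, -0.028, 0.256]
ft_force: [-5.4, 4.6, 3.4]
width: 0.018
grip_force: 11.5
t 13.57 tcp [ 0.6117 -0.1657  0.1586] pinch [ 0.6024 -0.1648  0.1748] w 0.0180 gf 11.5 F [-5.4  4.6  3.4]
 toolx [-0.869 -0.033 -0.494] y [-0.004  0.998 -0.059] z [ 0.495 -0.049 -0.868] q [ 0.55  0.09 -0.33  2.   -0.06  0.54  1.86]
 units(3cm) tool [-0.04  0.02 -0.13] dist 0.0041
```

```bash
python3 -m crank '[[[0,0,0],0],[[0,0,0],0],[[0,0,-0.4],0],[[0,0,-1],0],[[0,0,-1],0],[[0,0,-1],0],[[0,0,-1],0],[[0,0,-1],0],[[0,0,-0.5],0],[[0,0,0],0]]' 0.8
python3 - <<'E'
from h import *
s,M=st((.626,.036,.217))
for n in("side","top"):
    im=vision.camera(n)[:,:,::-1]; cv2.imwrite(f"pics/{n}2.png",im)
a,b=cv2.imread("pics/side2.png"),cv2.imread("pics/top2.png")
cv2.imwrite("pics/c2.png",np.hstack([cv2.resize(a[160:260,200:300],None,fx=4,fy=4,interpolation=2),cv2.resize(b[130:230,270:370],None,fx=4,fy=4,interpolation=2)]))
E
```

```text
time: 14.82
ee_pos: [0.525, -0.158, 0.3144]
eef_rot: [-0.009, 0.966, -0.029, 0.258]
ft_force: [0.2, 1.0, -0.5]
width: 0.0691
grip_force: 0.0
t 14.82 tcp [ 0.525  -0.158   0.3144] pinch [ 0.5156 -0.1571  0.3306] w 0.0691 gf 0.0 F [ 0.2  1.  -0.5]
 toolx [-0.867 -0.033 -0.498] y [-0.003  0.998 -0.061] z [ 0.499 -0.051 -0.865] q [ 0.6  -0.24 -0.28  1.96 -0.21  0.91  1.99]
 units(3cm) tool [-1.51  6.64  4.78] dist 0.2497
```

View pics/c2.png

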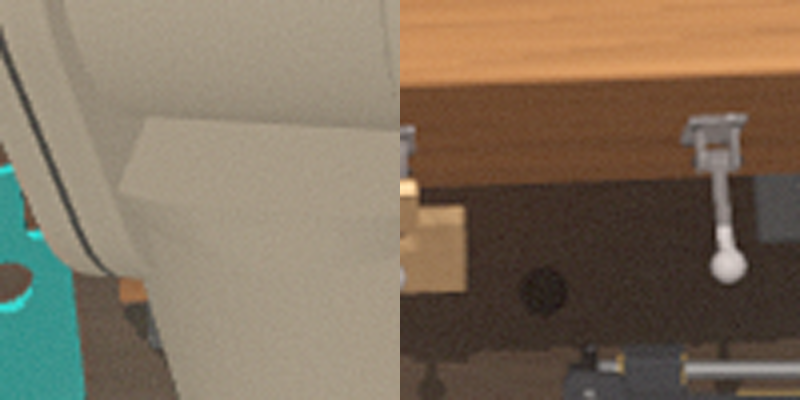

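Top picture: spare hook is fully down, ball at ≈(351.6,196). Now I'll work out the paddle's pose and how far apart the hooks are.

```bash
python3 - <<'E'
from h import *
print("ballB",onz("top",(351.5,195.8),.1787),"ballA",onz("top",(266.8,198.6),.1787))
t=lambda x,y:((x+.5)/3.8-.5+205,(y+.5)/3.8-.5+120)
u=lambda x,y:((x+.5)/2-.5+180,(y+.5)/2-.5+120)
print("handle TL front",tri(t(199,228),u(153,112)),"back",tri(t(198,212),u(153,109)))
print("shoulder L end front",tri(t(163,256),u(137,151)), tri(t(161,240),u(137,148)))
print("bottom L",tri(t(177,311),u(143,241)))
# fine crop of paddle in top for edges
im=cv2.imread("pics/top0.png");sd=cv2.imread("pics/side1.png")
c=cv2.resize(im[165:210,242:292],None,fx=8,fy=8,interpolation=2);d=cv2.resize(sd[165:250,240:275],None,fx=6,fy=6,interpolation=2)
o=np.zeros((510,620,3),np.uint8);o[:360,:400]=c;o[:,410:]=d;cv2.imwrite("pics/c3.png",o)
E
```

```text
ballB [ 0.59997359 -0.16462156  0.1787    ] ballA [0.59086853 0.03274177 0.1787    ]
handle TL front (array([0.62125076, 0.05249048, 0.2443274 ]), np.float64(0.0001948217907395672)) back (array([0.63087885, 0.0527691 , 0.24359394]), np.float64(0.0009106138439496554))
shoulder L end front (array([0.61592634, 0.07736473, 0.18808211]), np.float64(0.00037305078017454046)) (array([0.6261134 , 0.0780993 , 0.18674618]), np.float64(0.002054536866566817))
bottom L (array([0.60752208, 0.07805741, 0.0409698 ]), np.float64(0.0022223877117914805))
```

View pics/c3.png

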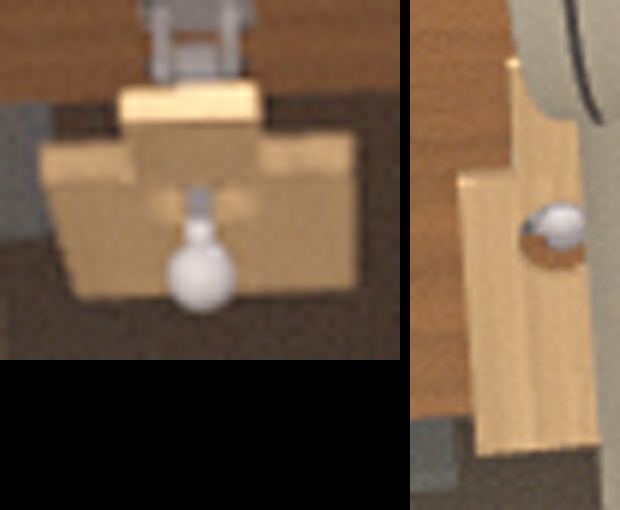

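Sharper view: handle top at z≈.244, centred at (.627,.034), leaning about 4° (top towards the board); the ball passes through the hole's upper part. Grip point ≈(.625,.034,.222).

```bash
python3 -m crank '[[[-0.2,0.95,-0.2],0],[[-0.2,0.95,0],0],[[-0.2,0.95,0],0],[[-0.2,0.95,0],0],[[-0.2,0.95,0],0],[[-0.2,0.95,0],0],[[-0.2,0.95,0],0],[[-0.1,0,1],0],[[0,0,1],0],[[0,0,0],0]]' 0.8
python3 -c "
from h import *
st((.625,.034,.222))"
```

```text
time: 16.18
ee_pos: [0.5893, 0.04, 0.2733]
eef_rot: [-0.009, 0.967, -0.028, 0.254]
ft_force: [0.1, -0.0, 0.2]
width: 0.0695
grip_force: 0.0
t 16.18 tcp [0.5893 0.04   0.2733] pinch [0.5801 0.041  0.2896] w 0.0695 gf 0.0 F [ 0.1 -0.   0.2]
 toolx [-0.87  -0.032 -0.491] y [-0.004  0.998 -0.058] z [ 0.492 -0.049 -0.869] q [ 0.56 -0.12 -0.74  1.92  0.09  0.81  1.35]
 units(3cm) tool [-0.19 -0.11  2.71] dist 0.0814
```

```bash
python3 -m crank '[[[-0.1,-0.06,0.7],0],[[-0.1,-0.05,0.7],0],[[0,0,0.7],0],[[0,0,0.6],0],[[0,0,0],0]]' 0.8
python3 -c "
from h import *
st((.625,.034,.222))"
python3 -m crank '[[[0,0,0],0],[[0,0,0],0],[[0,0,0],0],[[0,0,0],0],[[0,0,0],0]]' 0 35
python3 -c "
from h import *
st((.625,.034,.222))"
```

```text
time: 16.8
ee_pos: [0.6352, 0.0329, 0.2091]
eef_rot: [-0.009, 0.966, -0.028, 0.256]
ft_force: [0.1, 0.6, 0.3]
width: 0.0696
grip_force: 0.0
t 16.80 tcp [0.6352 0.0329 0.2091] pinch [0.626  0.0338 0.2253] w 0.0696 gf 0.0 F [0.1 0.6 0.3]
 toolx [-0.869 -0.032 -0.494] y [-0.003  0.998 -0.059] z [ 0.495 -0.05  -0.867] q [ 0.55  0.08 -0.77  1.92  0.32  0.69  1.18]
 units(3cm) tool [0.08 0.01 0.08] dist 0.0034
time: 17.42
ee_pos: [0.6359, 0.0327, 0.2103]
eef_rot: [-0.009, 0.966, -0.029, 0.258]
ft_force: [1.1, -0.5, 1.5]
width: 0.038
grip_force: 34.3
t 17.43 tcp [0.6359 0.0327 0.2103] pinch [0.6266 0.0337 0.2265] w 0.0380 gf 34.3 F [ 1.1 -0.5  1.5]
 toolx [-0.867 -0.032 -0.497] y [-0.003  0.998 -0.06 ] z [ 0.498 -0.051 -0.866] q [ 0.55  0.07 -0.77  1.92  0.33  0.69  1.18]
 units(3cm) tool [0.12 0.02 0.1 ] dist 0.0048
```

```bash
python3 -m crank '[[[-0.13,-0.02,-0.22],0],[[-0.13,-0.02,-0.22],0],[[0,0,0],0]]'
python3 -c "
from h import *
st((.6256,.034,.2415))"
python3 -m crank '[[[0.18,-0.01,-0.18],0],[[0.18,-0.01,-0.18],0],[[0.18,-0.01,-0.18],0],[[0,0,0],0]]'
python3 -c "
from h import *
st((.6256,.034,.2415))"
```

```text
time: 17.8
ee_pos: [0.6362, 0.0327, 0.2262]
eef_rot: [-0.009, 0.966, -0.029, 0.258]
ft_force: [-1.0, -0.8, -1.7]
width: 0.038
grip_force: 34.3
t 17.80 tcp [0.6362 0.0327 0.2262] pinch [0.6269 0.0337 0.2424] w 0.0380 gf 34.3 F [-1.  -0.8 -1.7]
 toolx [-0.867 -0.032 -0.497] y [-0.003  0.998 -0.06 ] z [ 0.498 -0.05  -0.865] q [ 0.56  0.06 -0.77  1.89  0.29  0.72  1.21]
 units(3cm) tool [0.05 0.01 0.  ] dist 0.0016
time: 18.3
ee_pos: [0.6134, 0.0319, 0.2317]
eef_rot: [-0.009, 0.966, -0.029, 0.258]
ft_force: [0.2, -0.2, -1.8]
width: 0.0377
grip_force: 34.3
t 18.30 tcp [0.6134 0.0319 0.2317] pinch [0.6041 0.0328 0.2479] w 0.0377 gf 34.3 F [ 0.2 -0.2 -1.8]
 toolx [-0.867 -0.033 -0.497] y [-0.003  0.998 -0.061] z [ 0.498 -0.051 -0.866] q [ 0.58 -0.01 -0.77  1.94  0.21  0.72  1.27]
 units(3cm) tool [-0.52  0.05  0.54] dist 0.0225
```

```bash
python3 -m crank '[[[0.24,-0.02,-0.235],0],[[0.24,-0.02,-0.235],0],[[0.24,-0.02,-0.235],0],[[0.24,-0.02,-0.235],0],[[0.24,-0.02,-0.235],0],[[0.2,-0.02,-0.2],0],[[0,0,0],0]]'
python3 - <<'E'
from h import *
st((.6256,.034,.2415))
for n in("side","top"):
    im=vision.camera(n)[:,:,::-1]; cv2.imwrite(f"pics/{n}4.png",im)
a,b=cv2.imread("pics/side4.png"),cv2.imread("pics/top4.png")
cv2.imwrite("pics/c4.png",np.hstack([cv2.resize(a[160:280,200:320],None,fx=3,fy=3,interpolation=2),cv2.resize(b[130:250,240:360],None,fx=3,fy=3,interpolation=2)]))
E
```

```text
time: 19.18
ee_pos: [0.5566, 0.0291, 0.2469]
eef_rot: [-0.009, 0.966, -0.029, 0.258]
ft_force: [0.4, -0.8, -1.1]
width: 0.0382
grip_force: 34.3
t 19.18 tcp [0.5566 0.0291 0.2469] pinch [0.5473 0.03   0.263 ] w 0.0382 gf 34.3 F [ 0.4 -0.8 -1.1]
 toolx [-0.867 -0.033 -0.497] y [-0.003  0.998 -0.06 ] z [ 0.498 -0.051 -0.866] q [ 0.57 -0.2  -0.71  2.04  0.    0.75  1.43]
 units(3cm) tool [-1.91  0.17  1.92] dist 0.0813
```

View pics/c4.png

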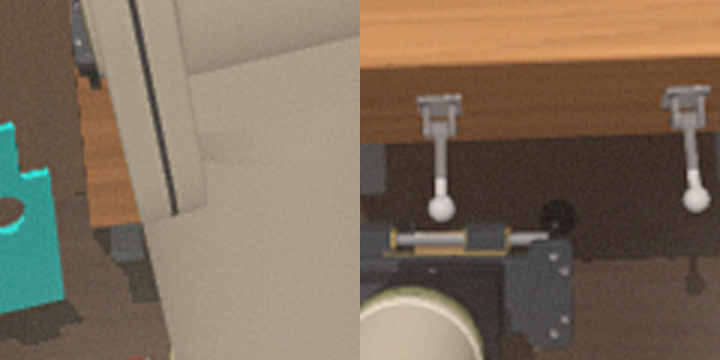

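The paddle is clear of hook a (ball a at top ≈(387,199), bare). I'll traverse to hook b.

```bash
python3 -m crank '[[[0,-0.4,0.03],0],[[0,-0.7,0.05],0],[[-0.01,-0.9,0.07],0],[[-0.01,-0.9,0.07],0],[[-0.01,-0.9,0.07],0],[[-0.01,-0.9,0.07],0],[[-0.01,-0.9,0.06],0],[[0,-0.6,0.04],0],[[0,-0.35,0.03],0],[[0,0,0],0],[[0,0,0],0]]'
python3 - <<'E'
from h import *
st((.5473+.0091,.03-.1974,.263))
for n in("side","top"):
    im=vision.camera(n)[:,:,::-1]; cv2.imwrite(f"pics/{n}5.png",im)
a,b=cv2.imread("pics/side5.png"),cv2.imread("pics/top5.png")
cv2.imwrite("pics/c5.png",np.hstack([cv2.resize(a[130:270,220:390],None,fx=2,fy=2,interpolation=2),cv2.resize(b[130:270,250:420],None,fx=2,fy=2,interpolation=2)]))
E
```

```text
time: 20.65
ee_pos: [0.5661, -0.1669, 0.2461]
eef_rot: [-0.01, 0.966, -0.028, 0.257]
ft_force: [-0.5, 0.8, -1.8]
width: 0.0382
grip_force: 34.3
t 20.65 tcp [ 0.5661 -0.1669  0.2461] pinch [ 0.5568 -0.166   0.2623] w 0.0382 gf 34.3 F [-0.5  0.8 -1.8]
 toolx [-0.868 -0.033 -0.496] y [-0.004  0.998 -0.06 ] z [ 0.497 -0.05  -0.866] q [ 0.66 -0.09 -0.38  1.98 -0.18  0.74  1.97]
 units(3cm) tool [ 0.   -0.05 -0.02] dist 0.0016
```

View pics/c5.png

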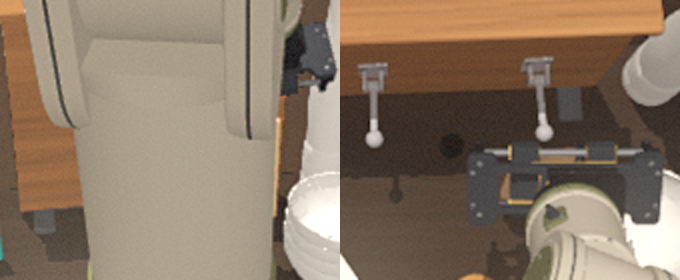

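```bash
python3 -m crank '[[[0,-0.05,0],0],[[-0.24,0.02,0.235],0],[[-0.24,0.02,0.235],0],[[-0.24,0.02,0.235],0],[[-0.24,0.02,0.235],0],[[0,0,0],0]]'
python3 -c "
from h import *
st((.6269+.0091,.0337-.1974,.2424))"
```

```text
time: 21.5
ee_pos: [0.6056, -0.1669, 0.2355]
eef_rot: [-0.009, 0.966, -0.028, 0.257]
ft_force: [0.5, 0.0, -1.5]
width: 0.0377
grip_force: 34.3
t 21.50 tcp [ 0.6056 -0.1669  0.2355] pinch [ 0.5963 -0.1659  0.2517] w 0.0377 gf 34.3 F [ 0.5  0.  -1.5]
 toolx [-0.868 -0.033 -0.496] y [-0.004  0.998 -0.059] z [ 0.497 -0.049 -0.866] q [ 0.65  0.   -0.41  1.91 -0.1   0.71  1.89]
 units(3cm) tool [-1.    0.09  0.92] dist 0.0408
```

```bash
python3 -m crank '[[[-0.24,0.02,0.23],0],[[-0.24,0.02,0.23],0],[[0,0,0],0]]'
python3 -m crank '[[[-0.24,0.02,0.23],0],[[-0.24,0.02,0.23],0],[[0,0,0],0]]'
python3 -c "
from h import *
st((.6269+.0091,.0337-.1974,.2424-.016))"
```

```text
time: 21.88
ee_pos: [0.625, -0.1659, 0.2308]
eef_rot: [-0.009, 0.966, -0.028, 0.257]
ft_force: [-0.0, -0.2, -1.6]
width: 0.0382
grip_force: 34.3
time: 22.25
ee_pos: [0.6443, -0.1649, 0.2258]
eef_rot: [-0.009, 0.966, -0.028, 0.257]
ft_force: [0.0, -0.3, -1.4]
width: 0.0379
grip_force: 34.3
t 22.25 tcp [ 0.6443 -0.1649  0.2258] pinch [ 0.635 -0.164  0.242] w 0.0379 gf 34.3 F [ 0.  -0.3 -1.4]
 toolx [-0.868 -0.033 -0.496] y [-0.004  0.998 -0.059] z [ 0.497 -0.049 -0.866] q [ 0.61  0.1  -0.42  1.84 -0.02  0.69  1.81]
 units(3cm) tool [0.23 0.04 0.47] dist 0.0157
```

```bash
python3 -m crank '[[[0.1,0.02,0.2],0],[[0.1,0.02,0.2],0],[[0.03,0,0.06],0],[[0,0,0],0]]'
python3 - <<'E'
from h import *
st((.6269+.0091,.0337-.1974,.2424-.016))
for n in("side","top"):
    im=vision.camera(n)[:,:,::-1]; cv2.imwrite(f"pics/{n}6.png",im)
E
python3 -m crank '[[[0.04,0,0.08],0],[[0,0,0],0]]'
```

```text
time: 22.75
ee_pos: [0.6446, -0.1652, 0.2109]
eef_rot: [-0.009, 0.966, -0.029, 0.257]
ft_force: [-0.3, 0.4, -1.3]
width: 0.0378
grip_force: 34.3
t 22.75 tcp [ 0.6446 -0.1652  0.2109] pinch [ 0.6353 -0.1642  0.2271] w 0.0378 gf 34.3 F [-0.3  0.4 -1.3]
 toolx [-0.867 -0.032 -0.497] y [-0.003  0.998 -0.06 ] z [ 0.498 -0.05  -0.866] q [ 0.61  0.11 -0.42  1.86 -0.01  0.66  1.8 ]
 units(3cm) tool [-0.01  0.02  0.03] dist 0.0011
time: 23.1
ee_pos: [0.6459, -0.165, 0.2098]
eef_rot: [-0.009, 0.965, -0.029, 0.259]
ft_force: [-1.1, -0.1, 5.8]
width: 0.0384
grip_force: 34.5
```

It rests on the rod at the expected height (+7 N). Releasing and backing off.

```bash
python3 -m crank '[[[-0.02,0,-0.05],0],[[0,0,0],0],[[0,0,0],0],[[0,0,0],0]]' 0.6
python3 -m crank '[[[0,0,-0.3],0],[[0,0,-0.5],0],[[0,0,-0.8],0],[[0,0,-1],0],[[0,0,-1],0],[[0,0,-1],0],[[0,0.5,-1],0],[[0,1,-1],0],[[0,1,0],0],[[0,1,0],0],[[0,1,0],0],[[0,1,0],0]]'
python3 - <<'E'
from h import *
st((.590,.033,.1787))
for n in("side","top"):
    im=vision.camera(n)[:,:,::-1]; cv2.imwrite(f"pics/{n}7.png",im)
a,b=cv2.imread("pics/side7.png"),cv2.imread("pics/top7.png")
cv2.imwrite("pics/c7.png",np.hstack([cv2.resize(a[110:280,230:400],None,fx=2.35,fy=2.35,interpolation=2),cv2.resize(b[110:280,230:400],None,fx=2.35,fy=2.35,interpolation=2)]))
E
```

```text
time: 23.6
ee_pos: [0.6444, -0.1651, 0.2095]
eef_rot: [-0.009, 0.966, -0.028, 0.257]
ft_force: [0.8, -0.1, -0.5]
width: 0.0519
grip_force: 0.0
time: 25.1
ee_pos: [0.5451, 0.0108, 0.3724]
eef_rot: [-0.009, 0.966, -0.029, 0.258]
ft_force: [0.8, 0.2, 0.2]
width: 0.0524
grip_force: 0.0
t 25.10 tcp [0.5451 0.0108 0.3724] pinch [0.5357 0.0118 0.3886] w 0.0524 gf 0.0 F [0.8 0.2 0.2]
 toolx [-0.867 -0.033 -0.498] y [-0.003  0.998 -0.061] z [ 0.499 -0.051 -0.865] q [ 0.6  -0.3  -0.62  1.84 -0.12  1.02  1.58]
 units(3cm) tool [1.89 1.12 6.92] dist 0.2178
```

View pics/c7.png

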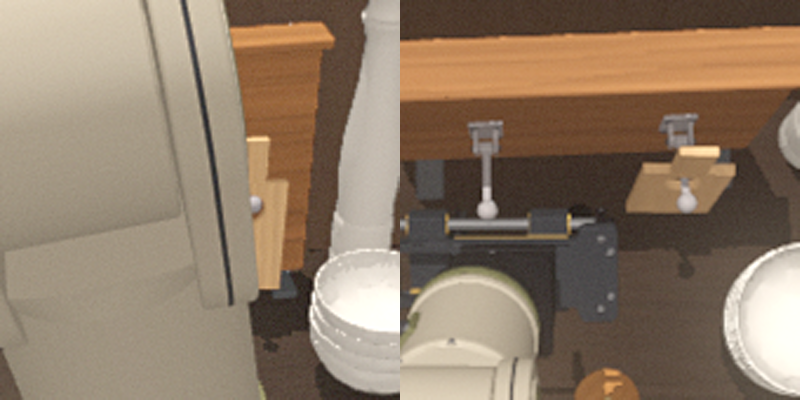

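The paddle hangs on hook b, ball through the hole (top ≈(352,196)). The empty hook a's ball is at top ≈(267,199). Going to pinch it.

```bash
python3 -m crank '[[[0.9,0.55,0],0],[[0.99,0.55,0],0],[[0,0,1],0],[[0,0,1],0],[[0,0,1],0],[[0,0,1],0],[[0,0,0.9],0],[[0,0,0],0]]'
python3 -c "
from h import *
st((.590,.033,.1787))"
```

```text
time: 26.2
ee_pos: [0.5688, 0.0324, 0.2127]
eef_rot: [-0.009, 0.966, -0.028, 0.256]
ft_force: [-0.4, 0.5, 0.3]
width: 0.0524
grip_force: 0.0
t 26.20 tcp [0.5688 0.0324 0.2127] pinch [0.5595 0.0334 0.2289] w 0.0524 gf 0.0 F [-0.4  0.5  0.3]
 toolx [-0.869 -0.031 -0.494] y [-0.002  0.998 -0.059] z [ 0.495 -0.05  -0.867] q [ 0.67 -0.13 -0.84  2.05  0.07  0.68  1.36]
 units(3cm) tool [-0.06  0.08  1.96] dist 0.0588
```

```bash
python3 -m crank '[[[-0.05,0.05,0.6],0],[[0,0.03,0.6],0],[[0,0,0.5],0],[[0,0,0.2],0],[[0,0,0],0]]'
python3 -c "
from h import *
st((.590,.033,.1787))"
python3 -m crank '[[[0,0,0],0],[[0,0,0],0],[[0,0,0],0],[[0,0,0],0]]' 0 12
python3 -c "
from h import *
st((.6595,.036,.230))"
```

```text
time: 26.82
ee_pos: [0.5991, 0.0326, 0.1659]
eef_rot: [-0.009, 0.966, -0.029, 0.257]
ft_force: [-0.7, 0.0, 0.1]
width: 0.0522
grip_force: 0.0
t 26.82 tcp [0.5991 0.0326 0.1659] pinch [0.5898 0.0335 0.1821] w 0.0522 gf 0.0 F [-0.7  0.   0.1]
 toolx [-0.867 -0.032 -0.497] y [-0.003  0.998 -0.06 ] z [ 0.498 -0.051 -0.866] q [ 0.67  0.04 -0.9   2.05  0.34  0.59  1.14]
 units(3cm) tool [ 0.05 -0.01  0.1 ] dist 0.0034
time: 27.32
ee_pos: [0.599, 0.0328, 0.1653]
eef_rot: [-0.009, 0.966, -0.029, 0.257]
ft_force: [-0.2, -0.9, 0.0]
width: 0.0202
grip_force: 0.4
t 27.32 tcp [0.599  0.0328 0.1653] pinch [0.5897 0.0338 0.1815] w 0.0202 gf 0.4 F [-0.2 -0.9  0. ]
 toolx [-0.867 -0.032 -0.496] y [-0.003  0.998 -0.06 ] z [ 0.497 -0.05  -0.866] q [ 0.67  0.04 -0.9   2.05  0.34  0.59  1.13]
 units(3cm) tool [-2.82 -0.03 -0.25] dist 0.085
```

```bash
python3 -m crank '[[[0,0,0],0],[[-0.28,-0.01,-0.2],0],[[-0.28,-0.01,-0.2],0],[[-0.33,0,-0.12],0],[[-0.33,-0.01,-0.11],0],[[-0.35,0,-0.01],0],[[-0.35,0,-0.01],0],[[-0.33,0.01,0.09],0],[[-0.34,0.01,0.1],0],[[-0.21,0.01,0.11],0],[[0,0,0],0]]'
python3 - <<'E'
from h import *
st((.6595,.036,.230))
for n in("side","top"):
    im=vision.camera(n)[:,:,::-1]; cv2.imwrite(f"pics/{n}8.png",im)
E
```

```text
time: 28.7
ee_pos: [0.6681, 0.036, 0.2169]
eef_rot: [-0.009, 0.966, -0.028, 0.258]
ft_force: [1.3, -3.8, 5.3]
width: 0.0189
grip_force: 12.0
t 28.70 tcp [0.6681 0.036  0.2169] pinch [0.6588 0.0369 0.233 ] w 0.0189 gf 12.0 F [ 1.3 -3.8  5.3]
 toolx [-0.866 -0.032 -0.498] y [-0.003  0.998 -0.059] z [ 0.499 -0.05  -0.865] q [ 0.62  0.17 -0.88  1.83  0.44  0.74  1.11]
 units(3cm) tool [ 0.03 -0.02  0.1 ] dist 0.0032
```

```bash
python3 -m crank '[[[-0.1,0,0.06],0],[[0,0,0],0]]'
python3 -m crank '[[[-0.08,0,0.04],0],[[0,0,0],0]]'
```

```text
time: 29.05
ee_pos: [0.6707, 0.036, 0.2167]
eef_rot: [-0.009, 0.966, -0.029, 0.258]
ft_force: [-5.8, -4.1, 7.8]
width: 0.0188
grip_force: 13.5
time: 29.3
ee_pos: [0.6719, 0.036, 0.2163]
eef_rot: [-0.009, 0.966, -0.029, 0.256]
ft_force: [-23.6, -4.2, 17.4]
width: 0.0182
grip_force: 21.4
```

At the stop. Release, retreat and check.

```bash
python3 -m crank '[[[0,0,0],0],[[0,0,0],0],[[0,0,0],0],[[0,0,0],0],[[0,0,-0.4],0],[[0,0,-0.8],0],[[0,0,-1],0],[[0,0,-1],0],[[0,0,-1],0],[[0,0,-1],0],[[0,0,-1],0],[[0,0,-1],0]]' 0.6
python3 -m crank '[[[0,1,0],0],[[0,1,0],0],[[0,1,0],0],[[0,1,0],0],[[0,1,0],0],[[0,1,0],0],[[0,1,0],0],[[0,1,0],0],[[0,1,0],0],[[0,1,0],0],[[0,1,0],0],[[0,0,0],0]]'
python3 - <<'E'
from h import *
st()
for n in("side","top"):
    im=vision.camera(n)[:,:,::-1]; cv2.imwrite(f"pics/{n}9.png",im)
a,b=cv2.imread("pics/side9.png"),cv2.imread("pics/top9.png")
cv2.imwrite("pics/c9.png",np.hstack([cv2.resize(a[100:300,180:380],None,fx=2,fy=2,interpolation=2),cv2.resize(b[110:310,210:410],None,fx=2,fy=2,interpolation=2)]))
print(proj("top",(.6598,.036,.23)),proj("side",(.6598,.036,.23)))
E
```

```text
time: 30.8
ee_pos: [0.5649, 0.0486, 0.4046]
eef_rot: [-0.01, 0.966, -0.028, 0.258]
ft_force: [0.7, -0.1, -0.2]
width: 0.0523
grip_force: 0.0
time: 32.3
ee_pos: [0.5623, 0.3803, 0.3831]
eef_rot: [-0.012, 0.966, -0.027, 0.256]
ft_force: [0.7, -0.5, 0.2]
width: 0.0524
grip_force: 0.0
t 32.30 tcp [0.5623 0.3803 0.3831] pinch [0.553  0.3811 0.3993] w 0.0524 gf 0.0 F [ 0.7 -0.5  0.2]
 toolx [-0.868 -0.037 -0.495] y [-0.01   0.998 -0.058] z [ 0.496 -0.045 -0.867] q [ 0.1   0.37 -1.28  1.41  0.85  1.44  0.44]
[265.03472382 164.31514441] [262.06435654 173.14885625]
```

View pics/c9.png

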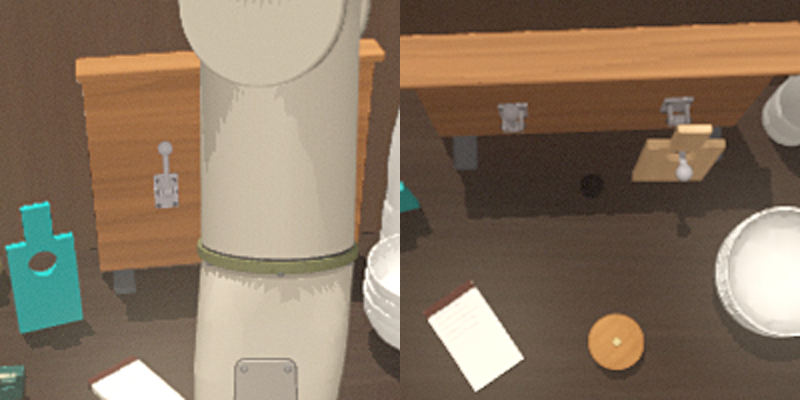

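```bash
python3 - <<'E'
from h import *
o=[]
for n,(x,y) in(("top",(266,166)),("side",(262,174))):
    im=cv2.imread(f"pics/{n}9.png")[y-9:y+10,x-12:x+13].astype(int)
    m=((im.max(2)-im.min(2))<35)&(im.mean(2)>105)
    m=m.astype(np.uint8)
    print("\n".join("".join(".#"[v] for v in q) for q in m))
    d=cv2.distanceTransform(m,cv2.DIST_L2,5);k=np.unravel_index(d.argmax(),d.shape);print(n,k[1]+x-12,k[0]+y-9,d.max())
E
python3 -c "
from h import *
for a,b in (((265.6,166),(262.2,174.3)),((265.6,165.5),(262.2,173.8))): print(tri(a,b))
for q in (0,.1,.2,.3):
  p=(.6598-.07*np.sin(q),.036,.16+.07*np.cos(q)); print(q,proj('top',p),proj('side',p))
"
```

```text
.........................
.........................
.........................
.........................
..............##..#......
.....###############.....
.....##############......
.......########..........
.......###########.......
......#############......
.......###########.......
.......###########.......
.......#######..##.......
.......###.#....##.......
.......####..#####.......
.......###########.......
.......###########.......
.......##########........
........#.#####..........
top 265 166 4.1969
.........................
.........................
.........................
.........................
.........................
.........................
...........####..........
..........######.........
.........#######.........
.........#######.........
.........#######.........
..........#####..........
...........###...........
............##...........
............##...........
............##...........
............##...........
............##...........
............##...........
side 262 174 3.5969
(array([0.65642124, 0.03529023, 0.22819636]), np.float64(0.0011019194138875202))
(array([0.65730199, 0.03523609, 0.22927555]), np.float64(0.001049065071520884))
0 [265.03472382 164.31514441] [262.06435654 173.14885625]
0.1 [264.98239854 167.38455396] [262.17741568 174.49385821]
0.2 [264.94371266 170.50054361] [262.30047975 176.06078585]
0.3 [264.91912596 173.6260037 ] [262.43229175 177.83482593]
```

Hook a is folded flat: its ball is at top (265.5,166) and side (262,174), q≈0.02–0.05, after being pressed to its stop. The paddle hangs on hook b (top ≈(351,196)) and the bystanders are unmoved. Handing in.

```bash
python3 -c "
from bench import r
print(r.close_job())"
```

```text
the job is handed in; nothing more can be done
None
```

The paddle now hangs by its hole on the spare hook, which I folded fully down first. The emptied hook is folded up to its stop (about 0.02–0.05 rad in the last images), and the job is handed in at about 32 s with no verdict shown; the paddle sits rolled a few degrees sideways on the rod.

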